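# Free the jammed funnels and sort them by size

### The arm

A 6-joint arm with a two-finger parallel gripper is mounted at the origin on the work surface. World frame = base frame: x ahead of the robot, y to its left, z up, the work surface at z = 0. Lengths are in mm, angles in rad, forces in N, time in s.
With the tool pointing down it reaches from about 275 to 750 mm from the base axis. Payload 10.2 kg.
Tool frame: the origin (TCP) lies between the finger pads; the fingertips stand 11 mm ahead of it and the grasp point (between the pads) lies 8 mm behind it; z points along the fingers, y is the line along which they close (so a half turn about z gives the same grasp; the last joint's range is limited). The gripper opens to 85 mm and grips with 20 to 120 N. Pads are 22 mm wide; open, the fingers measure 114 mm over their backs; the gripper's body (76 mm by 85 mm) begins 54 mm behind the grasp point. The pads swing forward as they close: fully open they stand 13 mm farther back than shut.
Start: joints at [-1.486, 0.313, 1.498, -0, 1.331, -0.223], TCP at [159.043, -500.337, 242.294] pointing down, gripper open.
Joint ranges: [-2.94, 2.94], [-0.97, 2.17], [0.19, 2.56], [-1.23, 4.37], [0.02, 3.11], [-2.88, 2.88]. Speed limits (rad/s): [2.39, 2.39, 3.01, 3.14, 3.14, 3.14].

### API

Orientations are given as a unit quaternion [w, x, y, z].
In Python, from rig import sense, eyes, finish_job gives the robot as it stands.
- The arm moves only by the shell command python3 -m jog 'ROWS' [FORCE]. ROWS is JSON, a list of rows, each a list of 7 numbers: the shift along the tool's x, y, z in m, then the turn, a rotation vector about the tool's x, y, z in rad, then the finger opening in m, from 0 to 0.0854. In form: [[dx, dy, dz, rx, ry, rz, gripper], ...]. A call has 1 to 5 rows; each row shifts and turns the commanded pose from where the row before left it, along the tool's axes as they then stand; what a row does not reach is not made up. A row lasts 1/10 s, in which the tool goes at most 50 mm and 8.59 degrees, less where a joint would pass 70% of its speed; a pose out of reach is approached as far as the arm can. A call is refused whole if a number of a shift passes 0.05 or a number of a turn 0.15, either way. A call with a gripper value outside its range is refused whole. The fingers move at their own pace and stop on an object; FORCE is the grip in N (left out, the last holds). Time passes only in rows, so rows that do not move let the fingers close. It gives the time, the measured TCP pose, the force, the opening and the grip force at its end, in the units of the state.
- sense(): the state, without advancing time (a new reading comes with each control period).
- eyes.capture(name): name is "scene" or "top" or "wrist"; returns the picture (480x640x3 uint8, red, green, blue); there is no depth.
- eyes.calibration(name): a dict with "fx", "fy", "cx", "cy" (pixels), "cam_to_world" (4x4, takes a point from camera to world coordinates); the wrist camera has in their place "mount" (4x4, takes a point from camera to tool coordinates, whose origin is the TCP and whose axes are the flange's). Camera axes: x right, y down, z forward; pixel columns grow to the right and rows downward; lengths in mm; the calibration is good to about 2 mm. The wrist camera is an equidistant fisheye: a pixel r from the principal point sees the ray r / f radians off the axis. A picture is of the moment at which its call begins: read the wrist's pose just before it. calibration takes no time and is no camera call.
- finish_job(): hands the job in; it is judged then, once.
The state is a dict: "time_s": time; "joints": joint angles; "dq": joint speeds; "tau": joint torques, N m; "eef_pos": TCP position; "ee_rot": TCP orientation; "force": force on the tool from outside, world axes, zero at the start; "wrist_torque": the same for the moment, N m; "grip_width": opening from 0.0 (shut) to 1.0 (fully open); "grip_force": force on a finger pad.
Only numpy, scipy, OpenCV 4.12 (cv2) and the standard library are available. Lean on these libraries where they do the work, as an engineer would, in place of code of your own. Each camera call takes 0.05 s, during which the arm holds its last target. There are 200 camera calls.

### The job

The three funnels on the bench mat have jammed stem in stem, so that lifting one lifts them all: push the inner stems down until each funnel drops free on to the mat (a gentle push, don't lean on them), then lift them apart from the outside in. Set each one down, without dropping or tipping it, mouth down on the floor of the channel of its own size on the blue tray and slide it back until its rim touches the funnel already standing at the back, which must stay upright against the back wall. Leave the dropper bottle, the flask and the tape where they are.

Things in the scene. Friction and masses are not known exactly. Their poses are not given: they have to be found in the camera images.
- funnel_large: White plastic large funnel, mouth down, OUTERMOST of the nest, standing on the mat. Rim 90 mm diameter, height 92 mm; a 5 mm rim band, then the cone up to 55 mm, above it the stem, 33 mm diameter tapering to 26 mm at the tip; wall 1.8 mm; about 60 g. Origin: centre of the rim plane; z up along the stem; round, yaw means nothing.
- large_tip (a point): Centre of the open stem tip (its top end) of funnel_large, 92 mm above its rim. Once it stands free, grip its stem to lift it off the others.
- funnel_medium: White plastic medium funnel, mouth down, MIDDLE of the nest, jammed by its stem inside the large one's stem, rim 12 to 14 mm above the mat. Rim 68 mm diameter, height 92 mm; a 5 mm rim band, then the cone up to 39 mm, above it the stem, 28 mm diameter tapering to 19 mm at the tip; wall 1.8 mm; about 45 g. Origin: centre of the rim plane; z up along the stem; round, yaw means nothing.
- medium_tip (a point): Centre of the open stem tip (its top end) of funnel_medium, 92 mm above its rim. The jam: it sits 12 to 14 mm proud of the large one's tip; a push of 6 to 11 N on it moves it down, and after about 8 mm it is free and drops to the mat, its tip then level with the large one's.
- funnel_small: White plastic small funnel, mouth down, INNERMOST of the nest, jammed by its stem inside the medium one's stem, rim 25 to 28 mm above the mat. Rim 46 mm diameter, height 92 mm; a 5 mm rim band, then the cone up to 24 mm, above it the stem, 24 mm diameter tapering to 12 mm at the tip; wall 1.8 mm; about 20 g. Origin: centre of the rim plane; z up along the stem; round, yaw means nothing.
- small_tip (a point): Centre of the open stem tip (its top end) of funnel_small, 92 mm above its rim. Top of the nest, 12 to 14 mm proud of the medium one's tip; a push of 4 to 7 N moves it down inside the medium stem, and after about 8 mm it is free and drops to the mat, inside.
- channel_large: Grey channel for the large funnels, fixed on the blue tray (4 mm thick); 200 mm long, 104 mm wide inside, side walls 12 mm high, front (-x) open, back wall 30 mm high with its inner face at x = +96 mm. Origin: centre of the underside; floor at z = +3 mm; x along the channel to the back wall, y across. The channels' order on the tray changes.
- channel_medium: Grey channel for the medium funnels, fixed on the blue tray (4 mm thick); 200 mm long, 82 mm wide inside, side walls 12 mm high, front (-x) open, back wall 30 mm high with its inner face at x = +96 mm. Origin: centre of the underside; floor at z = +3 mm; x along the channel to the back wall, y across. The channels' order on the tray changes.
- channel_small: Grey channel for the small funnels, fixed on the blue tray (4 mm thick); 200 mm long, 60 mm wide inside, side walls 12 mm high, front (-x) open, back wall 30 mm high with its inner face at x = +96 mm. Origin: centre of the underside; floor at z = +3 mm; x along the channel to the back wall, y across. The channels' order on the tray changes.
- stock_large: A loose large funnel, the same as funnel_large, already standing mouth down at the back of channel_large, its rim within 3 mm of the back wall. Origin: centre of its rim plane; z up along its stem.
- stock_medium: A loose medium funnel, the same as funnel_medium, already standing mouth down at the back of channel_medium, its rim within 3 mm of the back wall. Origin: centre of its rim plane; z up along its stem.
- stock_small: A loose small funnel, the same as funnel_small, already standing mouth down at the back of channel_small, its rim within 3 mm of the back wall. Origin: centre of its rim plane; z up along its stem.
- mat: Dark grey rubber bench mat, 250 x 200 x 4 mm, fixed, under the nest. Origin: centre of its underside; the top is at z = +4 mm.
- dropper: Bystander behind the mat: small amber dropper bottle, 34 mm diameter, 75 mm high. Origin: centre of its underside.
- flask: Bystander behind the mat: small conical flask with pink contents, 52 mm diameter, 72 mm high. Origin: centre of its underside.
- tape: Bystander behind the mat: roll of tape lying flat, 72 mm diameter, 22 mm high. Origin: centre of its underside.
There are look-alikes about, which are no part of the job. Leave any brown or orange look-alike of the funnel_large alone. Leave any green or red look-alike of the channel_medium alone.

How it is judged:
By the outcome, as a careful person would: the job done as asked, in the order asked, and still so for the second after the job is handed in, with the robot touching nothing.
It also fails if it takes over 72 s, if anything falls off the work surface, if the arm or the gripper's body presses on something with over 40 N, if the wrist force passes 120 N, or if a joint passes its speed limit or range.

## Working session

There is one attempt and no reset: what is moved stays moved. The work goes in short steps, Python scripts to look and compute and a shell command to move; the robot and the scene stay as the last step left them, time stands still between calls to the robot, and variables do not carry over. Pictures are saved under pics/ and viewed, at most 10 in all, crops included, and the job is handed in when it is done.

```bash
ls; mkdir -p pics; python3 - <<'E'
from rig import sense, eyes
import cv2,numpy as np
print(sense())
for n in ("scene","top"):
    im=eyes.capture(n); cv2.imwrite(f"pics/{n}0.png",im[:,:,::-1]); 
    c=eyes.calibration(n); print(n,{k:np.round(v,3).tolist() for k,v in c.items()})
c=eyes.calibration("wrist"); print({k:np.round(v,3).tolist() for k,v in c.items()})
E
```

```text
pics
{'time_s': 0.0, 'joints': array([-1.48637838e+00,  3.13431914e-01,  1.49846546e+00,  4.78319746e-05,
        1.33099272e+00, -2.23392728e-01]), 'dq': array([-2.50254542e-04,  4.51857120e-04, -4.98592895e-04,  3.81494645e-04,
        2.53747689e-05, -9.94365573e-04]), 'tau': array([ 2.76345945e-04, -4.12268651e+01, -2.59739417e+01, -1.88090835e-04,
        4.22532350e-03, -8.40530265e-05]), 'eef_pos': array([ 159.04231305, -500.06811432,  241.73363913]), 'ee_rot': array([-6.45544986e-04,  9.88180598e-01,  1.53292806e-01,  6.82136991e-05]), 'force': array([ 0.31532446, -1.00809931, -0.35987544]), 'wrist_torque': array([-0.03050537,  0.01187724, -0.0072817 ]), 'grip_force': 0.0, 'grip_width': 1.0000424825951872}
scene {'fx': 449.63, 'fy': 449.63, 'cx': 318.36, 'cy': 241.154, 'cam_to_world': [[-0.658, 0.494, -0.568, 1210.766], [0.753, 0.424, -0.504, 664.324], [-0.008, -0.759, -0.651, 875.312], [0.0, 0.0, 0.0, 1.0]]}
top {'fx': 579.006, 'fy': 579.006, 'cx': 325.451, 'cy': 234.751, 'cam_to_world': [[-0.021, -0.989, 0.146, 318.368], [-1.0, 0.018, -0.022, 96.301], [0.019, -0.146, -0.989, 1577.316], [0.0, 0.0, 0.0, 1.0]]}
{'fx': 371.648, 'fy': 371.648, 'cx': 316.958, 'cy': 248.796, 'mount': [[-0.0, -0.945, -0.326, 85.283], [1.0, -0.0, -0.0, -0.368], [0.0, -0.326, 0.945, -131.61], [0.0, 0.0, 0.0, 1.0]]}
```

View pics/top0.png

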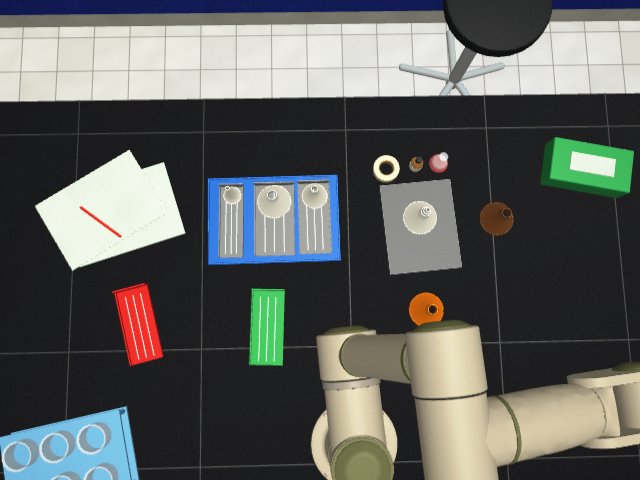

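View pics/scene0.png

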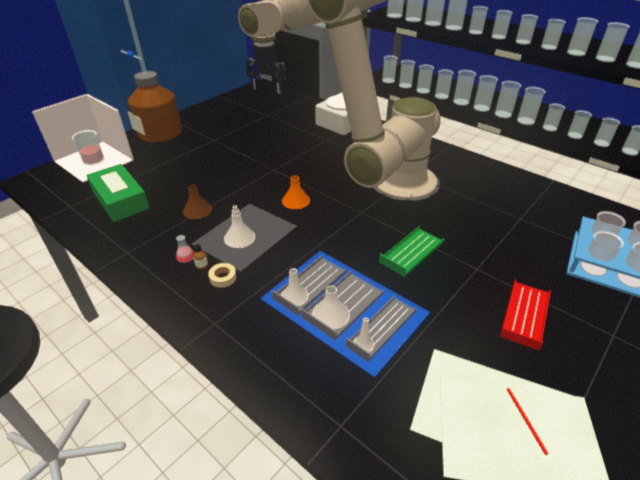

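The nest stands on the grey mat at (420,217), with orange and brown look-alikes at (426,310) and (497,219). On the blue tray, from left to right, are the small (232), large (273) and medium (314) channels, with stock at the back. The red and green channels at (138,325) and (266,327) are not on the tray, so I'll leave them alone.

```bash
cat > h.py <<'E'
import numpy as np, cv2
from scipy.spatial.transform import Rotation as R
from rig import sense, eyes
def pose():
    s=sense(); T=np.eye(4); q=s["ee_rot"]; T[:3,:3]=R.from_quat([q[1],q[2],q[3],q[0]]).as_matrix(); T[:3,3]=s["eef_pos"]; return T
def ray(n,u,v,T=None):
    c=eyes.calibration(n); x=(u-c["cx"])/c["fx"]; y=(v-c["cy"])/c["fy"]
    if n=="wrist":
        r=np.hypot(x,y); d=np.array([x/r*np.sin(r),y/r*np.sin(r),np.cos(r)]); M=T@np.array(c["mount"])
    else: d=np.array([x,y,1.]); M=np.array(c["cam_to_world"])
    return M[:3,3],M[:3,:3]@d
def onz(n,u,v,z,T=None):
    o,d=ray(n,u,v,T); return (o+d*(z-o[2])/d[2])[:2]
def proj(T,p):  # world point -> wrist pixel
    c=eyes.calibration("wrist"); q=np.linalg.inv(T@np.array(c["mount"]))@np.r_[p,1]; q=q[:3]
    th=np.arctan2(np.hypot(q[0],q[1]),q[2]); k=th/np.hypot(q[0],q[1])
    return c["fx"]*q[0]*k+c["cx"],c["fy"]*q[1]*k+c["cy"]
E
python3 - <<'E'
from h import *
im=cv2.imread("pics/top0.png"); hsv=cv2.cvtColor(im,cv2.COLOR_BGR2HSV)
b=cv2.inRange(hsv,(100,150,100),(125,255,255)); b[:140]=0; b[300:]=0
cs,_=cv2.findContours(b,cv2.RETR_CCOMP,cv2.CHAIN_APPROX_NONE)
for c in cs:
    if cv2.contourArea(c)>500:
        bx=cv2.boxPoints(cv2.minAreaRect(c)); w=np.array([onz("top",u,v,4 if cv2.contourArea(c)>9000 else 10) for u,v in bx]); print("blue/holes",bx.round(0).tolist(),w.round(0).tolist())
w=cv2.inRange(hsv,(0,0,165),(180,90,255)); w[:175]=0;w[280:]=0;w[:,:215]=0;w[:,460:]=0
cs,_=cv2.findContours(w,cv2.RETR_EXTERNAL,cv2.CHAIN_APPROX_NONE)
for c in cs:
    if cv2.contourArea(c)>60:
        (u,v),r=cv2.minEnclosingCircle(c); print("white",u,v,r,onz("top",u,v,6).round(0))
print("tip",onz("top",428,210,120))
E
```

```text
blue/holes [[205.0, 178.0], [338.0, 174.0], [340.0, 261.0], [208.0, 265.0]] [[716.0, 392.0], [722.0, 24.0], [478.0, 22.0], [474.0, 382.0]]
blue/holes [[217.0, 182.0], [244.0, 182.0], [244.0, 258.0], [217.0, 258.0]] [[702.0, 358.0], [701.0, 284.0], [490.0, 284.0], [491.0, 357.0]]
blue/holes [[252.0, 180.0], [295.0, 180.0], [296.0, 256.0], [253.0, 257.0]] [[706.0, 262.0], [705.0, 144.0], [492.0, 144.0], [493.0, 260.0]]
blue/holes [[295.0, 179.0], [330.0, 177.0], [333.0, 254.0], [298.0, 256.0]] [[707.0, 143.0], [710.0, 47.0], [496.0, 42.0], [494.0, 137.0]]
white 419.5 217.5 17.39262580871582 [ 593. -200.]
white 230.5 220.0735321044922 34.36949157714844 [595. 321.]
white 275.96392822265625 221.34536743164062 36.83150863647461 [590. 197.]
white 313.7894592285156 218.60487365722656 36.696075439453125 [595.  93.]
white 386.0 175.5 10.012592315673828 [ 714. -111.]
tip [ 592.48057799 -200.88625326]
```

```bash
python3 - <<'E'
import cv2
im=cv2.imread("pics/top0.png"); cv2.imwrite("pics/c0.png",cv2.resize(im[140:280,200:530],None,fx=2.4,fy=2.4,interpolation=cv2.INTER_CUBIC))
E
```

```text
(no output)
```

View pics/c0.png

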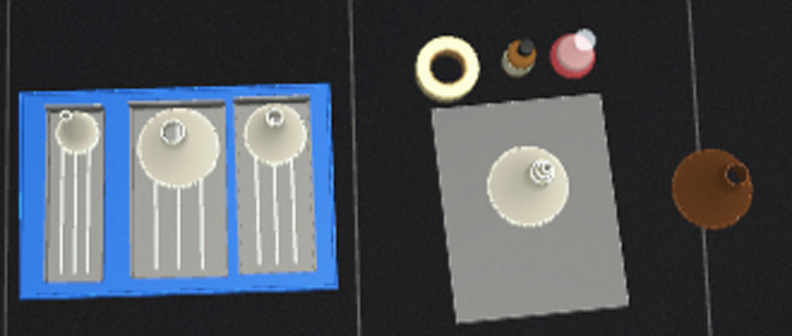

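```bash
J="python3 -m jog"; python3 -m jog '[[0,0,0,0,0,0.145,0],[0,0,0,0,0,0.145,0],[0.036,-0.024,0,0,0,0,0],[0.036,-0.024,0,0,0,0,0],[0.036,-0.024,0,0,0,0,0]]' >/dev/null
python3 -m jog '[[0.036,-0.024,0,0,0,0,0],[0.036,-0.024,0,0,0,0,0],[0.036,-0.024,0,0,0,0,0],[0.036,-0.024,0,0,0,0,0],[0.036,-0.024,0,0,0,0,0]]' >/dev/null
python3 -m jog '[[0.036,-0.024,0,0,0,0,0],[0.036,-0.024,0,0,0,0,0],[0.036,-0.024,0,0,0,0,0],[0.036,-0.024,0,0,0,0,0],[0,0,0,0,0,0,0]]'
python3 - <<'E'
from h import *
T=pose(); print(T.round(3)); im=eyes.capture("wrist"); cv2.imwrite("pics/w1.png",im[:,:,::-1]); np.save("T1.npy",T)
print(proj(T,[593,-200,122]), proj(T,T[:3,3]))
E
```

```text
time_s: 1.6
eef_pos: [588.5, -201.3, 241.1]
ee_rot: [-0.001, 1.0, 0.011, -0.0]
force: [-0.4, -0.5, -0.9]
grip_width: 0.001
grip_force: 0.0
[[ 1.00000e+00  2.20000e-02 -0.00000e+00  5.88482e+02]
 [ 2.20000e-02 -1.00000e+00  1.00000e-03 -2.01306e+02]
 [-0.00000e+00 -1.00000e-03 -1.00000e+00  2.41084e+02]
 [ 0.00000e+00  0.00000e+00  0.00000e+00  1.00000e+00]]
(np.float64(316.5162977818761), np.float64(240.81287414553813)) (np.float64(318.69294355631394), np.float64(338.66646783665306))
```

View pics/w1.png

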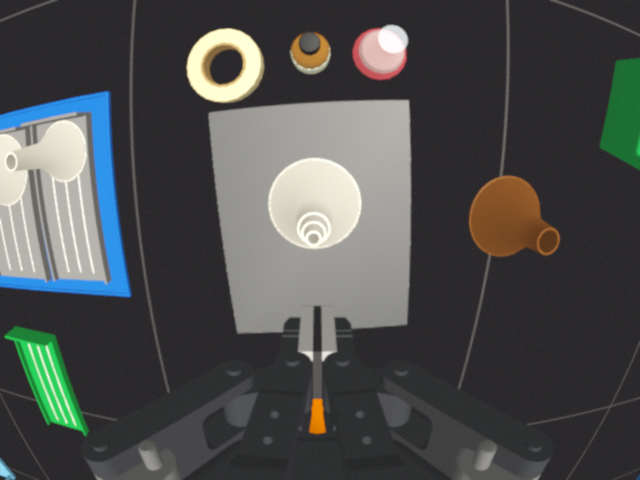

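The nest is centred under the tool: the small tip's ring is at (314,239) and the large rim is a circle about (315,203). The bystanders are at the top and the brown look-alike is at (510,215).

```bash
python3 - <<'E'
from h import *
T=np.load("T1.npy"); im=cv2.imread("pics/w1.png"); hsv=cv2.cvtColor(im,cv2.COLOR_BGR2HSV)
m=cv2.inRange(hsv,(15,12,150),(45,90,255)); m[:150]=0;m[255:]=0;m[:,:250]=0;m[:,380:]=0
c=max(cv2.findContours(m,cv2.RETR_EXTERNAL,cv2.CHAIN_APPROX_NONE)[0],key=cv2.contourArea)
c=c[:,0]; up=c[c[:,1]<215]
P=np.array([onz("wrist",u,v,5,T) for u,v in up]); A=np.c_[2*P,np.ones(len(P))]; s=np.linalg.lstsq(A,(P**2).sum(1),rcond=None)[0]
print("rim",s[:2],"r",np.sqrt(s[2]+s[0]**2+s[1]**2),len(up))
print("tip s",onz("wrist",314,239,122,T)); 
cv2.imwrite("pics/c1.png",cv2.resize(im[190:255,270:360],None,fx=7,fy=7,interpolation=cv2.INTER_CUBIC))
E
```

```text
rim [ 593.12307595 -197.1953674 ] r 48.13946196484386 175
tip s [ 594.30655504 -198.19108578]
```

View pics/c1.png

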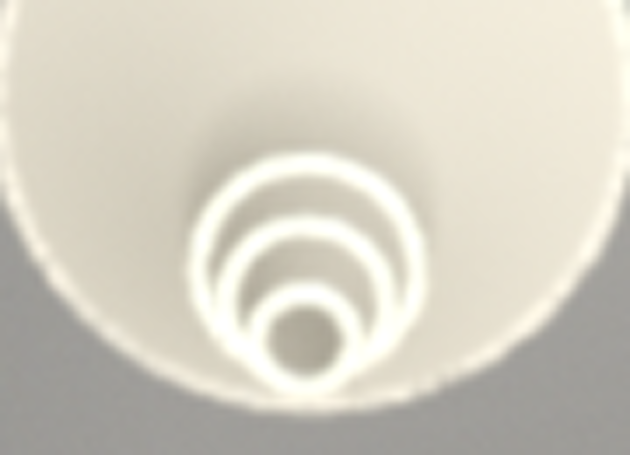

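The crop shows three concentric rings, the small tip at (313.6,237.9), centred on the nest. I'll go above it and push down in small steps.

```bash
python3 -m jog '[[0.0057,-0.0034,0.03,0,0,0,0],[0,0,0.04,0,0,0,0],[0,0,0.02,0,0,0,0],[0,0,0.006,0,0,0,0],[0,0,0,0,0,0,0]]' | egrep 'pos|force'
for i in 1 2 3 4 5 6 7 8; do :; done
python3 -m jog '[[0,0,0.002,0,0,0,0],[0,0,0.002,0,0,0,0]]' | egrep 'pos|^force'
```

```text
eef_pos: [591.0, -201.8, 146.2]
force: [-0.6, 0.4, 0.5]
grip_force: 0.0
eef_pos: [591.9, -201.7, 143.6]
force: [-0.8, -0.5, -0.3]
```

```bash
python3 -m jog '[[0,0,0,0,0,0,0],[0,0,0,0,0,0,0],[0,0,0,0,0,0,0]]' | egrep 'pos|rot|^force'; python3 -c "
from rig import sense
s=sense();print(s['dq'].round(3),s['eef_pos'],s['time_s'])"
```

```text
eef_pos: [591.6, -201.2, 142.6]
ee_rot: [0.0, 1.0, 0.009, 0.0]
force: [0.1, 0.3, -0.3]
[ 0.001 -0.002  0.001  0.     0.001  0.002] [ 591.57931763 -201.22909333  142.57815548] 2.65
```

```bash
for i in 1; do python3 -m jog '[[0,0,0,0,0,0,0]]' | egrep 'pos'; python3 -m jog '[[0,0,0,0,0,0,0]]' | egrep 'pos';python3 -m jog '[[0,0,0,0,0,0,0]]' | egrep 'pos';done; python3 - <<'E'
from h import *
T=pose(); im=eyes.capture("wrist"); cv2.imwrite("pics/w2.png",im[:,:,::-1]); np.save("T2.npy",T); print(sense()["joints"])
print(proj(T,T[:3,3]+[0,0,-11]),proj(T,[594,-198,122]))
cv2.imwrite("pics/c2.png",cv2.resize(im[180:380,220:420,::-1],None,fx=3,fy=3,interpolation=cv2.INTER_CUBIC))
E
```

```text
eef_pos: [591.5, -201.2, 142.5]
eef_pos: [591.5, -201.2, 142.4]
eef_pos: [591.5, -201.2, 142.3]
[-5.15081842e-01  6.16507612e-01  1.30393722e+00  1.55471542e-05
  1.22117704e+00  1.03791689e+00]
(np.float64(318.5977030406096), np.float64(325.2935428228675)) (np.float64(311.74422257404), np.float64(310.32977872954626))
```

View pics/c2.png

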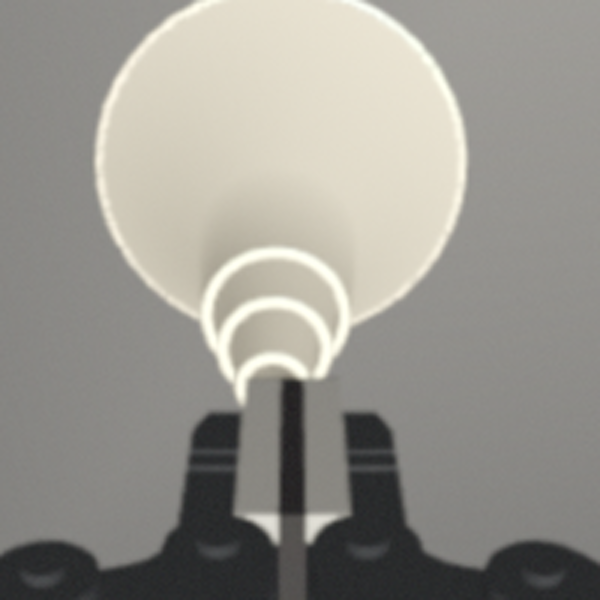

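The fingertips at (317.7,307) sit about 3.5 mm to the right of and 2.5 mm short of the small ring at (310.7,309), so I'll correct.

```bash
python3 -m jog '[[0.0028,-0.0036,0,0,0,0,0],[0,0,0,0,0,0,0]]' | egrep 'pos'; python3 -m jog '[[0,0,0.003,0,0,0,0],[0,0,0,0,0,0,0]]' | egrep 'pos|^force'; python3 -m jog '[[0,0,0.003,0,0,0,0],[0,0,0,0,0,0,0]]' | egrep 'pos|^force'
```

```text
eef_pos: [594.5, -197.1, 142.3]
eef_pos: [594.0, -197.4, 138.7]
force: [0.2, 0.4, 0.2]
eef_pos: [594.0, -197.5, 135.8]
force: [0.3, 0.3, 0.7]
```

```bash
for i in 1; do
python3 -m jog '[[0,0,0.001,0,0,0,0],[0,0,0.001,0,0,0,0]]' | egrep -o 'pos.*|^force.*' | tr '\n' ' '; echo
python3 -m jog '[[0,0,0.001,0,0,0,0]]' | egrep -o 'pos.*|^force.*' | tr '\n' ' '; echo
python3 -m jog '[[0,0,0.001,0,0,0,0]]' | egrep -o 'pos.*|^force.*' | tr '\n' ' '; echo
python3 -m jog '[[0,0,0.001,0,0,0,0]]' | egrep -o 'pos.*|^force.*' | tr '\n' ' '; echo
done
```

```text
pos: [594.2, -197.6, 134.3] force: [0.3, -0.1, 0.0] 
pos: [594.2, -197.6, 133.2] force: [-0.4, -0.7, 1.4] 
pos: [594.3, -197.6, 132.3] force: [0.0, 0.3, 1.1] 
pos: [594.3, -197.6, 131.3] force: [0.5, -0.4, -0.7]
```

```bash
for i in 1 2 ; do :; done
python3 -m jog '[[0,0,0.001,0,0,0,0]]' | egrep -o 'pos.*|^force.*' | tr '\n' ' '; echo
python3 -m jog '[[0,0,0.001,0,0,0,0]]' | egrep -o 'pos.*|^force.*' | tr '\n' ' '; echo
python3 -m jog '[[0,0,0.001,0,0,0,0]]' | egrep -o 'pos.*|^force.*' | tr '\n' ' '; echo
python3 -m jog '[[0,0,0.001,0,0,0,0]]' | egrep -o 'pos.*|^force.*' | tr '\n' ' '; echo
```

```text
pos: [594.2, -197.6, 130.2] force: [0.1, -0.3, 0.6] 
pos: [594.2, -197.5, 129.1] force: [-0.3, -0.4, 0.5] 
pos: [594.2, -197.5, 128.2] force: [-0.2, 0.2, -0.6] 
pos: [594.2, -197.6, 127.2] force: [0.1, 0.2, 0.0]
```

```bash
python3 - <<'E'
from h import *
im=eyes.capture("wrist"); s=eyes.capture("scene")
a=cv2.resize(im[180:380,220:420,::-1],(400,400),interpolation=cv2.INTER_CUBIC)
b=cv2.resize(s[180:260,200:280,::-1],(400,400),interpolation=cv2.INTER_CUBIC)
cv2.imwrite("pics/c3.png",np.hstack([a,b]))
E
```

```text
(no output)
```

View pics/c3.png

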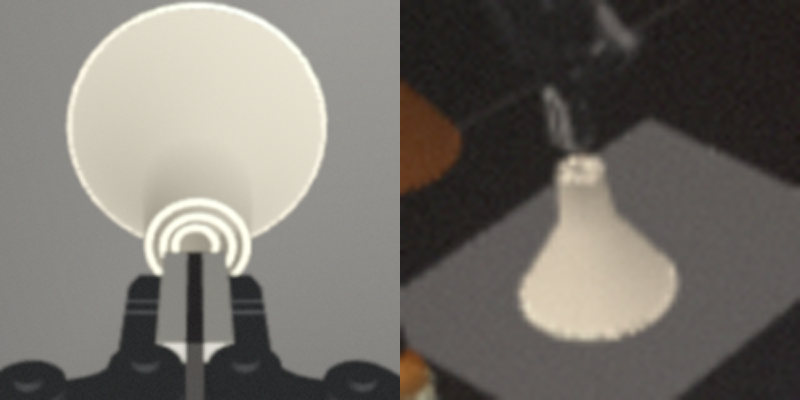

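Left panel: the three tip rings are now concentric around (318,303), with radii in the ratio 26:19:11. The right panel shows the tips flush. So both inner funnels have dropped free. Next I'll grip the large stem.

```bash
python3 -m jog '[[0,0,-0.004,0,0,0,0.055],[0,0,0,0,0,0,0.055],[0,0,0,0,0,0,0.055],[0,0,0,0,0,0,0.055],[0,0,0,0,0,0,0.055]]' 25 | egrep 'pos|width'
python3 -m jog '[[0,0,0.02,0,0,0,0.055],[0,0,0.02,0,0,0,0.055],[0,0,0.012,0,0,0,0.055],[0,0,0.003,0,0,0,0.055],[0,0,0,0,0,0,0.055]]' | egrep 'pos|width|^force'
python3 -m jog '[[0,0,0,0,0,0,0.02],[0,0,0,0,0,0,0.02],[0,0,0,0,0,0,0.02],[0,0,0,0,0,0,0.02],[0,0,0,0,0,0,0.02]]' 25 | egrep 'pos|width|force'
```

```text
eef_pos: [594.2, -197.5, 131.3]
grip_width: 0.641
eef_pos: [594.3, -197.6, 76.4]
force: [-0.1, 0.1, 0.8]
grip_width: 0.643
eef_pos: [594.7, -197.8, 77.5]
force: [-0.2, -0.8, 6.1]
grip_width: 0.341
grip_force: 24.9
```

```bash
python3 -m jog '[[0,0,-0.005,0,0,0,0.02],[0,0,-0.01,0,0,0,0.02],[0,0,-0.02,0,0,0,0.02],[0,0,-0.02,0,0,0,0.02],[0,0,-0.02,0,0,0,0.02]]' | egrep 'pos|^force'
python3 -m jog '[[0,0,-0.02,0,0,0,0.02],[0,0,-0.02,0,0,0,0.02],[0,0,-0.02,0,0,0,0.02],[0,0,0,0,0,0,0.02],[0,0,0,0,0,0,0.02]]' | egrep 'pos|force|width'
python3 - <<'E'
from h import *
s=eyes.capture("scene"); t=eyes.capture("top"); T=pose(); w=eyes.capture("wrist"); cv2.imwrite("pics/w4.png",w[:,:,::-1]); np.save("T4.npy",T)
a=cv2.resize(s[140:280,180:320,::-1],(560,560),interpolation=cv2.INTER_CUBIC)
b=cv2.resize(t[190:250,390:450,::-1],(240,240),interpolation=cv2.INTER_CUBIC)
c=cv2.resize(w[:,:,::-1],(240,180)); cv2.imwrite("pics/c4.png",np.hstack([a,np.vstack([b,c,np.zeros((140,240,3),np.uint8)])]))
E
```

```text
eef_pos: [594.2, -197.5, 152.7]
force: [-0.5, 0.5, -0.4]
eef_pos: [594.1, -197.4, 211.0]
force: [-0.0, 0.2, -1.1]
grip_width: 0.335
grip_force: 24.7
```

View pics/c4.png

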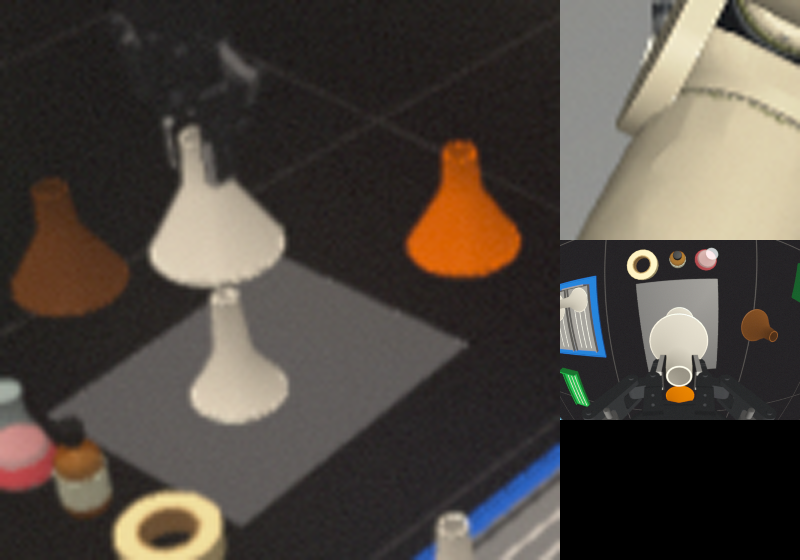

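Clean: the large funnel is lifted, and the medium, with the small inside, still stands upright on the mat (the white cone at (238,380) in the crop). I'll carry it over the large channel and measure the tray there.

```bash
python3 -m jog '[[-0.005,-0.03,0,0,0,0,0.02],[-0.005,-0.045,0,0,0,0,0.02],[-0.005,-0.045,0,0,0,0,0.02],[-0.005,-0.045,0,0,0,0,0.02],[-0.005,-0.045,0,0,0,0,0.02]]' >/dev/null
python3 -m jog '[[-0.005,-0.045,0,0,0,0,0.02],[-0.005,-0.045,0,0,0,0,0.02],[-0.005,-0.045,0,0,0,0,0.02],[-0.005,-0.035,0,0,0,0,0.02],[0,-0.02,0,0,0,0,0.02]]' >/dev/null
python3 -m jog '[[0,0,0,0,0,0,0.02],[0,0,0,0,0,0,0.02],[0,0,0,0,0,0,0.02]]' | egrep 'pos|rot|width'
python3 - <<'E'
from h import *
T=pose(); w=eyes.capture("wrist"); cv2.imwrite("pics/w5.png",w[:,:,::-1]); np.save("T5.npy",T); print(T[:3,3])
E
```

```text
eef_pos: [542.2, 200.6, 210.9]
ee_rot: [0.0, 1.0, 0.008, -0.0]
grip_width: 0.342
[542.2099299  200.58555715 210.92720203]
```

View pics/w5.png

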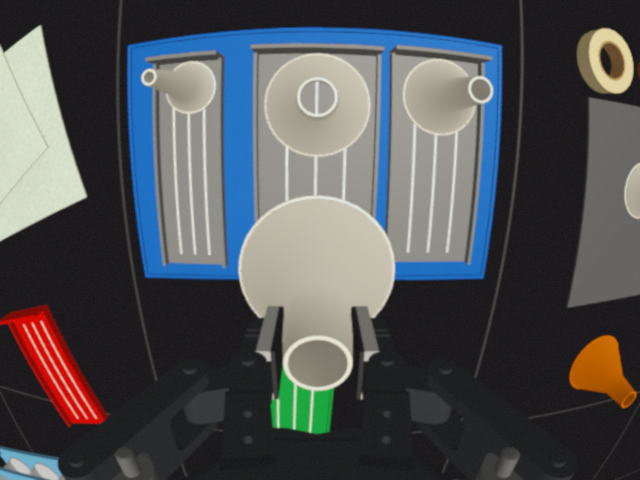

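The wrist view shows the tray with its stock upright at (190,87) small, (317,104) large and (439,97) medium. The large funnel is held straight above the front of the middle channel. I'll now fit the stock rims and the white centre lines.

```bash
cat > fit.py <<'E'
from h import *
def rim(im,T,u0,v0,z,R0,rows=None):
    "edge points by radial search (largest gradient) about the expected circle, then circle fit on plane z"
    g=cv2.GaussianBlur(im,(3,3),0).astype(float); sat=g[:,:,2]-g[:,:,0]  # warm white vs neutral grey
    c=onz("wrist",u0,v0,z,T); P=[]
    for a in np.arange(0,2*np.pi,0.05):
        prof=[]; rs=np.arange(R0-8,R0+8,0.4)
        for r in rs:
            u,v=proj(T,[c[0]+r*np.cos(a),c[1]+r*np.sin(a),z]); prof.append(cv2.getRectSubPix(sat.astype(np.float32),(1,1),(u,v))[0,0])
        d=np.array(prof[:-3])-np.array(prof[3:]); i=d.argmax()
        if d[i]>6: P.append(c+(rs[i]+.6)*np.array([np.cos(a),np.sin(a)]))
    P=np.array(P)
    for _ in range(4):
        A=np.c_[2*P,np.ones(len(P))]; s=np.linalg.lstsq(A,(P**2).sum(1),rcond=None)[0]; r=np.sqrt(s[2]+s[:2]@s[:2])
        e=abs(np.hypot(*(P-s[:2]).T)-r); P=P[e<max(1.5,1.5*np.median(e))]
    return s[:2],r,len(P)
E
python3 - <<'E'
from fit import *
T=np.load("T5.npy"); im=cv2.imread("pics/w5.png")
for n,u,v,R0 in (("L",317,104,45),("M",439,97,34),("S",190,87,23)):
    print(n,rim(im,T,u,v,9,R0))
for n,l in (("L",[(316,160),(316,192)]),("M",[(435,145),(432,249)]),("S",[(190.5,120),(194,252)])):
    p=[onz("wrist",u,v,7,T) for u,v in l]; d=p[0]-p[1]; print(n,"line",p,"yaw",np.degrees(np.arctan2(d[1],d[0])))
for n,l in (("wallL top front edge",[(254,48),(383,48)]),("M",[(394,49),(490,60)]),("S",[(150,60),(222,54)])):
    print(n,[onz("wrist",u,v,37,T).round(1) for u,v in l])
print("tool yaw",np.degrees(np.arctan2(T[1,0],T[0,0])))
E
```

```text
Traceback (most recent call last):
  File "fit.py", line 9, in rim
    u,v=proj(T,[c[0]+r*np.cos(a),c[1]+r*np.sin(a),z]); prof.append(cv2.getRectSubPix(sat.astype(np.float32),(1,1),(u,v))[0,0])
        ~~~~^^^^^^^^^^^^^^^^^^^^^^^^^^^^^^^^^^^^^^^^^
  File "h.py", line 15, in proj
    c=eyes.calibration("wrist"); q=np.linalg.inv(T@np.array(c["mount"]))@np.r_[p,1]; q=q[:3]
ValueError: time passes only in moves, steps and waits
```

```bash
sed -i 's/eyes.calibration(\(.*\)); x=/cal(\1); x=/; s/c=eyes.calibration("wrist"); q/c=cal("wrist"); q/; s/^def pose/from functools import lru_cache\ncal=lru_cache(None)(lambda n: eyes.calibration(n))\ndef pose/' h.py; grep -n cal h.py
python3 - <<'E'
from fit import *
T=np.load("T5.npy"); im=cv2.imread("pics/w5.png")
for n,u,v,R0 in (("L",317,104,45),("M",439,97,34),("S",190,87,23)):
    print(n,rim(im,T,u,v,9,R0))
for n,l in (("L",[(316,160),(316,192)]),("M",[(435,145),(432,249)]),("S",[(190.5,120),(194,252)])):
    p=[onz("wrist",u,v,7,T) for u,v in l]; d=p[0]-p[1]; print(n,"line",p,"yaw",np.degrees(np.arctan2(d[1],d[0])))
for n,l in (("wallL top front edge",[(254,48),(383,48)]),("M",[(394,49),(490,60)]),("S",[(150,60),(222,54)])):
    print(n,[onz("wrist",u,v,37,T).round(1) for u,v in l])
print("tool yaw",np.degrees(np.arctan2(T[1,0],T[0,0])))
E
```

```text
5:cal=lru_cache(None)(lambda n: eyes.calibration(n))
9:    c=cal(n); x=(u-c["cx"])/c["fx"]; y=(v-c["cy"])/c["fy"]
17:    c=cal("wrist"); q=np.linalg.inv(T@np.array(c["mount"]))@np.r_[p,1]; q=q[:3]
L (array([646.27032989, 202.91650003]), np.float64(47.220486278087584), 44)
M (array([660.45679104,  91.61312768]), np.float64(36.291576121425535), 26)
S (array([665.8724944 , 318.67142918]), np.float64(25.252683395287548), 28)
L line [array([595.74161841, 202.99424623]), array([566.29033161, 202.52244267])] yaw 0.9177881028477466
M line [array([614.40290879,  93.61183309]), array([513.03731665,  87.18406279])] yaw 3.6283679667127524
S line [array([634.61378083, 318.92334896]), array([506.00581184, 322.9584038 ])] yaw -1.7970565804707825
wallL top front edge [array([692.4, 254.6]), array([694.3, 150.4])]
M [array([694.2, 141.3]), array([695.9,  55.1])]
S [array([690.1, 346.4]), array([688.7, 281.2])]
tool yaw 0.9570386767919986
```

```bash
python3 -m jog '[[0,-0.0017,0.02,0,0,0,0.02],[0,0,0.04,0,0,0,0.02],[0,0,0.04,0,0,0,0.02],[0,0,0.015,0,0,0,0.02],[0,0,0.005,0,0,0,0.02]]' | egrep 'pos|^force'
python3 -m jog '[[0,0,0.004,0,0,0,0.02],[0,0,0,0,0,0,0.02],[0,0,0,0,0,0,0.02]]' | egrep 'pos|^force'
python3 -m jog '[[0,0,0.001,0,0,0,0.02],[0,0,0.001,0,0,0,0.02]]' | egrep 'pos|^force'
python3 -m jog '[[0,0,0.001,0,0,0,0.02],[0,0,0,0,0,0,0.02]]' | egrep 'pos|^force'
```

```text
eef_pos: [541.4, 202.3, 89.4]
force: [-0.5, -0.0, -0.1]
eef_pos: [542.7, 203.2, 88.4]
force: [-0.0, -0.2, -0.5]
eef_pos: [542.3, 203.3, 85.8]
force: [-0.6, -0.5, 0.3]
eef_pos: [542.0, 203.3, 84.2]
force: [-0.1, 0.4, -0.6]
```

```bash
for k in 1; do
python3 -m jog '[[0,0,0.001,0,0,0,0.02],[0,0,0,0,0,0,0.02]]' | egrep 'pos|^force' | tr '\n' ' '; echo
python3 -m jog '[[0,0,0.001,0,0,0,0.02],[0,0,0,0,0,0,0.02]]' | egrep 'pos|^force'| tr '\n' ' '; echo
python3 -m jog '[[0,0,0.001,0,0,0,0.02],[0,0,0,0,0,0,0.02]]' | egrep 'pos|^force'| tr '\n' ' '; echo
done
```

```text
eef_pos: [542.0, 203.3, 83.2] force: [-0.4, 0.1, -0.9] 
eef_pos: [542.0, 203.3, 82.2] force: [-0.9, 0.9, -0.4] 
eef_pos: [542.0, 203.3, 81.2] force: [0.8, -0.1, -1.7]
```

```bash
for k in 1; do
python3 -m jog '[[0,0,0.0007,0,0,0,0.02],[0,0,0,0,0,0,0.02]]' | egrep 'pos|^force' | tr '\n' ' '; echo
python3 -m jog '[[0,0,0.0007,0,0,0,0.02],[0,0,0,0,0,0,0.02]]' | egrep 'pos|^force'| tr '\n' ' '; echo
python3 -m jog '[[0,0,0.0007,0,0,0,0.02],[0,0,0,0,0,0,0.02]]' | egrep 'pos|^force'| tr '\n' ' '; echo
done
```

```text
eef_pos: [542.1, 203.4, 80.7] force: [-0.6, 0.2, 0.8] 
eef_pos: [542.2, 203.5, 80.5] force: [-2.2, 1.5, 5.0] 
eef_pos: [542.2, 203.6, 80.4] force: [-5.2, 0.9, 11.6]
```

```bash
for k in 1; do
python3 -m jog '[[0,0,-0.0013,0,0,0,0.02],[0.003,0,0,0,0,0,0.02],[0.004,0,0,0,0,0,0.02],[0.003,0,0,0,0,0,0.02],[0,0,0,0,0,0,0.02]]' | egrep 'pos|^force' | tr '\n' ' '; echo
python3 -m jog '[[0.002,0,0,0,0,0,0.02],[0,0,0,0,0,0,0.02]]' | egrep 'pos|^force'| tr '\n' ' '; echo
python3 -m jog '[[0.001,0,0,0,0,0,0.02],[0,0,0,0,0,0,0.02]]' | egrep 'pos|^force'| tr '\n' ' '; echo
python3 -m jog '[[0.001,0,0,0,0,0,0.02],[0,0,0,0,0,0,0.02]]' | egrep 'pos|^force'| tr '\n' ' '; echo
done
```

```text
eef_pos: [551.7, 203.8, 83.4] force: [-16.3, -0.8, 30.5] 
eef_pos: [553.6, 204.2, 83.9] force: [-18.1, 0.6, 33.9] 
eef_pos: [554.6, 204.1, 84.1] force: [-18.4, -1.9, 34.9] 
eef_pos: [555.8, 204.3, 84.3] force: [-18.6, 0.5, 35.9]
```

Gripped sliding dug the front rim in, lifting the tool 3 mm with 36 N. I'll reverse to level it, release, then slide it with shut fingers from behind the stem.

```bash
for k in 1; do
python3 -m jog '[[-0.003,0,-0.001,0,0,0,0.02],[-0.002,0,0,0,0,0,0.02],[0,0,0,0,0,0,0.02]]' | egrep 'pos|^force' | tr '\n' ' '; echo
python3 -m jog '[[-0.002,0,0,0,0,0,0.02],[0,0,0,0,0,0,0.02]]' | egrep 'pos|^force'| tr '\n' ' '; echo
python3 -m jog '[[0,0,-0.001,0,0,0,0.02],[0,0,0,0,0,0,0.02]]' | egrep 'pos|^force|time'| tr '\n' ' '; echo
done
```

```text
eef_pos: [550.8, 203.7, 81.9] force: [-5.0, 1.3, 9.6] 
eef_pos: [549.1, 203.4, 81.2] force: [-0.9, 0.5, 3.0] 
time_s: 12.8 eef_pos: [549.2, 203.3, 82.3] force: [0.5, 0.2, -0.4]
```

```bash

python3 -m jog '[[0,0,0.0008,0,0,0,0.02],[0,0,0,0,0,0,0.02]]' | egrep 'pos|^force'| tr '\n' ' '
python3 -m jog '[[0,0,0,0,0,0,0.036],[0,0,0,0,0,0,0.045],[0,0,0,0,0,0,0.055],[0,0,0,0,0,0,0.055]]' | egrep 'pos|^force|width'| tr '\n' ' '
python3 -m jog '[[0,0,-0.01,0,0,0,0.055],[0,0,-0.03,0,0,0,0.055],[0,0,-0.03,0,0,0,0.055],[-0.01,0,-0.03,0,0,0,0.02],[-0.03,0,-0.01,0,0,0,0]]' | egrep 'pos|^force|width'| tr '\n' ' '
python3 - <<'E'
from fit import *
for k in range(1):
    T=pose(); w=eyes.capture("wrist")[:,:,::-1].copy(); np.save("T6.npy",T); cv2.imwrite("pics/w6.png",w)
print(T[:3,3]); 
for n,x,y,z,R0 in (("carried",549,203,9,45),("stock",646,203,9,45),("tip",549,203,99,13),("stocktip",646,203,99,13)):
    u,v=proj(T,[x,y,z]); print(n,u,v,rim(w,T,u,v,z,R0))
E
```

```text
eef_pos: [548.9, 203.3, 81.8] force: [-2.7, -0.1, 4.8] eef_pos: [549.0, 203.4, 81.5] force: [0.3, 0.0, 0.6] grip_width: 0.645 eef_pos: [510.9, 202.6, 195.3] force: [-0.7, 0.5, -0.3] grip_width: 0.312 [510.86387588 202.61094215 195.28917983]
carried 318.2797208119256 181.15606531344258 (array([542.59396506, 204.25435584]), np.float64(45.85540555026278), 37)
stock 320.2810337029154 68.83655854086541 (array([646.51025523, 202.90034981]), np.float64(47.23345366011684), 66)Traceback (most recent call last):
  File "<stdin>", line 6, in <module>
  File "fit.py", line 14, in rim
    A=np.c_[2*P,np.ones(len(P))]; s=np.linalg.lstsq(A,(P**2).sum(1),rcond=None)[0]; r=np.sqrt(s[2]+s[:2]@s[:2])
                                                      ~~~~~~~~~~^^^
    return umr_sum(a, axis, dtype, out, keepdims, initial, where)
numpy.exceptions.AxisError: axis 1 is out of bounds for array of dimension 1
```

```bash

python3 -m jog '[[-0.006,0,0.02,0,0,0,0],[0,0,0.04,0,0,0,0],[0,0,0.04,0,0,0,0],[0,0,0.017,0,0,0,0],[0,0,0,0,0,0,0]]' | egrep 'pos|^force|width'| tr '\n' ' '
python3 -m jog '[[0.004,0,0,0,0,0,0],[0.004,0,0,0,0,0,0],[0.003,0,0,0,0,0,0],[0.003,0,0,0,0,0,0],[0,0,0,0,0,0,0]]' | egrep 'pos|^force|width'| tr '\n' ' '
cat > look.py <<'E'
from fit import *
import sys
# usage: look.py name x1 x2 y R
n=sys.argv[1]; x1,x2,y,R0=map(float,sys.argv[2:6])
T=pose(); w=eyes.capture("wrist")[:,:,::-1].copy(); np.save(f"T{n}.npy",T); cv2.imwrite(f"pics/w{n}.png",w); print(T[:3,3].round(1),sense()["time_s"])
for k,x in (("placed",x1),("stock",x2)):
    try: c,r,m=rim(w,T,*proj(T,[x,y,9]),9,R0); print(k,c.round(1),round(r,1),m)
    except Exception as e: print(k,"no fit")
E
python3 look.py 7 549 646 203 45
```

```text
eef_pos: [501.9, 202.4, 73.0] force: [0.0, -0.9, 0.7] grip_width: 0.003 eef_pos: [517.6, 202.9, 75.1] force: [0.3, 0.4, -0.2] grip_width: -0.004 [517.6 202.9  75.1] 15.0
placed [544.4 203.2] 46.8 92
stock [646.5 203.1] 47.1 87
```

```bash

python3 -m jog '[[0.002,0,0,0,0,0,0],[0.003,0,0,0,0,0,0],[0.003,0,0,0,0,0,0],[0.003,0,0,0,0,0,0],[0,0,0,0,0,0,0]]' | egrep 'pos|^force|width'| tr '\n' ' '
python3 look.py 8 555 646 203 45
```

```text
eef_pos: [528.5, 203.0, 74.7] force: [0.3, 0.4, -0.0] grip_width: 0.002 [528.5 203.   74.7] 15.55
placed [555.3 203.3] 46.8 86
stock [647.4 203. ] 47.0 90
```

```bash

python3 -m jog '[[0.001,0,0,0,0,0,0],[0.001,0,0,0,0,0,0],[0,0,0,0,0,0,0]]' | egrep 'pos|^force|width'| tr '\n' ' '
python3 look.py 9 557 646 203 45
python3 -m jog '[[0.001,0,0,0,0,0,0],[0.0005,0,0,0,0,0,0],[0,0,0,0,0,0,0]]' | egrep 'pos|^force|width'| tr '\n' ' '
python3 look.py 10 558 646 203 45
```

```text
eef_pos: [529.9, 203.1, 74.7] force: [-1.8, 0.2, 1.5] grip_width: 0.001 [529.9 203.1  74.7] 15.9
placed [556.1 203.4] 46.9 82
stock [648.3 203. ] 47.0 91
eef_pos: [530.9, 203.2, 75.0] force: [-7.1, -0.8, 6.4] grip_width: 0.004 [530.9 203.2  75. ] 16.25
placed [556.2 203.3] 47.0 86
stock [648.4 203. ] 47.0 92
```

The large is seated: the stock moved 1.9 mm back to the wall, and the push force then rose to 7 N. I'll retreat and return to the mat.

```bash

python3 -m jog '[[-0.003,0,0,0,0,0,0],[-0.012,0,0,0,0,0,0],[0,0,-0.04,0,0,0,0.02],[0,0,-0.04,0,0,0,0.05],[0,0,-0.04,0,0,0,0.05]]' 25 | egrep 'pos|^force|width'| tr '\n' ' '
python3 look.py 11 557 648 203 45
python3 -m jog '[[0.008,0.03,0,0,0,0,0.05],[0.008,0.045,0,0,0,0,0.05],[0.008,0.045,0,0,0,0,0.05],[0.008,0.045,0,0,0,0,0.05],[0.008,0.045,0,0,0,0,0.05]]' >/dev/null
python3 -m jog '[[0.008,0.045,0,0,0,0,0.05],[0.008,0.045,0,0,0,0,0.05],[0.007,0.045,0,0,0,0,0.05],[0.004,0.037,0,0,0,0,0.05],[0.004,0.020,0,0,0,0,0.05]]' >/dev/null
python3 -m jog '[[0,0,0,0,0,0,0.05],[0,0,0,0,0,0,0.05],[0,0,0,0,0,0,0.05]]' |egrep 'pos|width'
python3 - <<'E'
from fit import *
T=pose(); w=eyes.capture("wrist")[:,:,::-1].copy(); np.save("T12.npy",T); cv2.imwrite("pics/w12.png",w); print(T[:3,3])
print(rim(w,T,*proj(T,[594,-198,6]),6,34))
g=cv2.cvtColor(w,cv2.COLOR_BGR2GRAY)
u,v=proj(T,[594,-198,96]); x0,y0=int(u)-40,int(v)-40
c=cv2.HoughCircles(cv2.resize(g[y0:y0+80,x0:x0+80],None,fx=4,fy=4,interpolation=cv2.INTER_CUBIC),cv2.HOUGH_GRADIENT,1,10,param1=120,param2=25,minRadius=20,maxRadius=70)
print((u,v)); 
if c is not None:
    for a,b,r in c[0][:4]: print(x0+a/4,y0+b/4,r/4,onz("wrist",x0+a/4,y0+b/4,96,T))
E
```

```text
eef_pos: [516.6, 202.8, 196.2] force: [0.4, -0.6, 0.3] grip_width: 0.503 [516.6 202.8 196.2] 16.8
placed [556.9 203.3] 47.0 31
stock [648.1 203.2] 46.9 55
eef_pos: [594.8, -196.8, 194.7]
grip_width: 0.582
[ 594.77699345 -196.76457574  194.69200385]
(array([ 592.51482877, -196.66758419]), np.float64(35.490445283679364), 87)
(np.float64(319.9159104444963), np.float64(258.02752606313345))
319.375 257.625 14.2 [ 594.27732976 -197.63637754]
320.625 254.875 11.375 [ 596.22676314 -198.41999931]
321.875 257.625 8.65 [ 594.30802688 -199.28897368]
318.125 254.375 10.95 [ 596.54652942 -196.76497645]
```

```bash

python3 -m jog '[[-0.0005,0.0005,0.03,0,0,0,0.05],[0,0,0.04,0,0,0,0.05],[0,0,0.03,0,0,0,0.05],[0,0,0.016,0,0,0,0.05],[0,0,0,0,0,0,0.05]]' | egrep 'pos|^force|width'| tr '\n' ' '
python3 -m jog '[[0,0,0,0,0,0,0.03],[0,0,0,0,0,0,0.012],[0,0,0,0,0,0,0.012],[0,0,0,0,0,0,0.012],[0,0,0,0,0,0,0.012]]' 22 | egrep 'pos|force|width'| tr '\n' ' '
python3 -m jog '[[0,0,0,0,0,0,0.012],[0,0,0,0,0,0,0.012]]' 22 | egrep 'pos|force|width'| tr '\n' ' '
```

```text
eef_pos: [593.3, -196.9, 76.5] force: [0.1, -0.1, 1.2] grip_width: 0.586 eef_pos: [595.0, -198.3, 80.4] force: [-0.3, 2.3, 6.5] grip_width: 0.25 grip_force: 21.9 eef_pos: [595.0, -198.3, 80.4] force: [0.1, 2.3, 6.9] grip_width: 0.253 grip_force: 21.9
```

```bash

python3 -m jog '[[0,0,-0.005,0,0,0,0.012],[0,0,-0.01,0,0,0,0.012],[0,0,-0.02,0,0,0,0.012],[0,0,-0.02,0,0,0,0.012],[0,0,-0.02,0,0,0,0.012]]' | egrep 'pos|^force'| tr '\n' ' '
python3 -m jog '[[0,0,-0.02,0,0,0,0.012],[0,0,-0.02,0,0,0,0.012],[0,0,-0.02,0,0,0,0.012],[0,0,0,0,0,0,0.012]]' | egrep 'pos|force|width'| tr '\n' ' '
python3 - <<'E'
from h import *
s=eyes.capture("scene")[:,:,::-1].copy(); cv2.imwrite("pics/s13.png",s)
# white blobs near the nest
m=cv2.inRange(cv2.cvtColor(s,cv2.COLOR_BGR2HSV),(8,8,120),(40,70,255)); m=m[150:260,200:275]
n,l,st,c=cv2.connectedComponentsWithStats(m)
for i in range(1,n):
    if st[i,4]>40: print(st[i],c[i]+[200,150])
E
```

```text
eef_pos: [594.2, -198.4, 155.3] force: [-0.4, -0.2, -0.8] eef_pos: [595.1, -198.9, 217.2] force: [-0.1, 0.1, -0.8] grip_width: 0.251 grip_force: 21.6 [ 20  22  27  36 468] [232.1025641  195.62393162]
[ 31  62  17  32 295] [238.15932203 231.26101695]
```

The small stands upright on the mat at (238,231) in the scene view, and the medium is in the air. On to the medium channel.

```bash

python3 -m jog '[[-0.002,-0.03,0,0,0,0,0.012],[-0.002,-0.045,0,0,0,0,0.012],[-0.002,-0.045,0,0,0,0,0.012],[-0.002,-0.045,0,0,0,0,0.012],[-0.002,-0.045,0,0,0,0,0.012]]' >/dev/null
python3 -m jog '[[-0.002,-0.045,0,0,0,0,0.012],[0,-0.025,0,0,0,0,0.012],[0,-0.010,0,0,0,0,0.012],[0,0,0,0,0,0,0.012],[0,0,0,0,0,0,0.012]]' | egrep 'pos|rot|width'
cat > walls.py <<'E'
from fit import *
def lines(im,T,x,y0,half):
    "bright white marks across the channel floor at station x: world y of the peaks"
    ys=np.arange(y0-half,y0+half,0.5); g=cv2.GaussianBlur(cv2.cvtColor(im,cv2.COLOR_BGR2GRAY),(3,3),0).astype(np.float32)
    p=np.array([cv2.getRectSubPix(g,(1,1),proj(T,[x,y,7]))[0,0] for y in ys]); 
    from scipy.signal import find_peaks
    k,_=find_peaks(p,prominence=25); return [(round(ys[i],1),int(p[i])) for i in k]
E
python3 look.py 14 590 661 91.5 34
python3 - <<'E'
from walls import *
T=np.load("T14.npy"); im=cv2.imread("pics/w14.png")
for x in (612,620): print(x,lines(im,T,x,91,45))
E
```

```text
eef_pos: [577.1, 90.4, 213.1]
ee_rot: [0.0, 1.0, 0.009, -0.0]
grip_width: 0.251
[577.1  90.4 213.1] 21.35
placed [590.   91.5] 41.0 5
stock [662.8  89.7] 39.2 33
612 [(np.float64(73.0), 232), (np.float64(93.5), 243), (np.float64(114.5), 232)]
620 [(np.float64(73.5), 239), (np.float64(93.5), 243), (np.float64(114.5), 237)]
```

```bash

python3 -m jog '[[0,-0.0026,0.02,0,0,0,0.012],[0,0,0.04,0,0,0,0.012],[0,0,0.04,0,0,0,0.012],[0,0,0.015,0,0,0,0.012],[0,0,0.007,0,0,0,0.012]]' | egrep 'pos|^force'| tr '\n' ' '
python3 -m jog '[[0,0,0.002,0,0,0,0.012],[0,0,0,0,0,0,0.012],[0,0,0,0,0,0,0.012]]' | egrep 'pos|^force'| tr '\n' ' '
python3 -m jog '[[0,0,0.001,0,0,0,0.012],[0,0,0,0,0,0,0.012]]' | egrep 'pos|^force'| tr '\n' ' '
```

```text
eef_pos: [576.4, 92.7, 89.8] force: [-0.2, -0.1, 0.3] eef_pos: [577.6, 93.8, 90.9] force: [-0.1, 0.2, -1.5] eef_pos: [577.2, 94.0, 89.1] force: [-0.0, 0.1, -1.3]
```

```bash

python3 -m jog '[[0,0.0005,0.002,0,0,0,0.012],[0,0,0.002,0,0,0,0.012],[0,0,0,0,0,0,0.012],[0,0,0,0,0,0,0.012]]' | egrep 'pos|^force'| tr '\n' ' '
python3 -m jog '[[0,0,0.0008,0,0,0,0.012],[0,0,0,0,0,0,0.012]]' | egrep 'pos|^force'| tr '\n' ' '
python3 -m jog '[[0,0,0.0007,0,0,0,0.012],[0,0,0,0,0,0,0.012]]' | egrep 'pos|^force'| tr '\n' ' '
```

```text
eef_pos: [577.0, 93.5, 84.6] force: [-0.7, -0.5, -0.7] eef_pos: [577.0, 93.5, 83.8] force: [-0.1, -0.5, 0.5] eef_pos: [577.1, 93.5, 83.5] force: [-1.3, -0.7, 2.3]
```

```bash

python3 -m jog '[[0,0,0,0,0,0,0.03],[0,0,0,0,0,0,0.045],[0,0,0,0,0,0,0.045],[0,0,0,0,0,0,0.045]]' | egrep 'pos|^force|width'| tr '\n' ' '
python3 -m jog '[[0,0,-0.01,0,0,0,0.045],[0,0,-0.02,0,0,0,0.045],[0,0,-0.025,0,0,0,0.045],[-0.03,0,-0.005,0,0,0,0.03],[-0.012,0,0,0,0,0,0]]' | egrep 'pos|^force|width'| tr '\n' ' '
python3 -m jog '[[0,0,0,0,0,0,0],[0,0,0.025,0,0,0,0],[0,0,0.04,0,0,0,0],[0,0,0.015,0,0,0,0],[0,0,0,0,0,0,0]]' | egrep 'pos|^force|width'| tr '\n' ' '
python3 look.py 15 577 661 92 34
```

```text
eef_pos: [577.0, 93.5, 83.1] force: [-0.8, -0.5, -0.5] grip_width: 0.529 eef_pos: [534.1, 92.9, 144.9] force: [0.5, 0.8, -0.4] grip_width: 0.199 eef_pos: [534.6, 92.7, 61.3] force: [0.2, -0.2, 0.4] grip_width: 0.001 [534.6  92.7  61.3] 24.6
placed [575.2  94.6] 35.7 93
stock [660.4  92. ] 36.0 92
```

```bash

python3 -m jog '[[0.007,-0.0015,0,0,0,0,0],[0.006,0,0,0,0,0,0],[0.003,0,0,0,0,0,0],[0.003,0,0,0,0,0,0],[0.003,0,0,0,0,0,0]]' | egrep 'pos|^force'| tr '\n' ' '
python3 -m jog '[[0.003,0,0,0,0,0,0],[0.003,0,0,0,0,0,0],[0.002,0,0,0,0,0,0],[0,0,0,0,0,0,0]]' | egrep 'pos|^force'| tr '\n' ' '
python3 look.py 16 586 661 92.5 34
```

```text
eef_pos: [557.3, 94.6, 63.4] force: [-1.5, -0.0, 0.8] eef_pos: [565.3, 94.8, 63.2] force: [-0.3, -0.5, -0.8] [565.3  94.8  63.2] 25.55
placed [589.2  94.8] 35.7 97
stock [660.3  91.9] 36.0 117
```

```bash

python3 -m jog '[[0.001,0,0,0,0,0,0],[0.001,0,0,0,0,0,0],[0,0,0,0,0,0,0]]' | egrep 'pos|^force'| tr '\n' ' '
python3 look.py 17 591 661 92.5 34
python3 -m jog '[[0.001,0,0,0,0,0,0],[0.0005,0,0,0,0,0,0],[0,0,0,0,0,0,0]]' | egrep 'pos|^force'| tr '\n' ' '
python3 look.py 18 591 661 92.5 34
```

```text
eef_pos: [567.0, 94.8, 63.2] force: [-1.4, -0.4, 1.4] [567.   94.8  63.2] 25.9
placed [590.7  94.9] 35.8 88
stock [660.7  91.9] 36.0 112
eef_pos: [568.6, 94.8, 63.2] force: [-1.4, -0.0, 0.1] [568.6  94.8  63.2] 26.25
placed [592.1  94.9] 35.8 92
stock [662.   91.9] 36.0 108
```

```bash

python3 -m jog '[[0.0007,0,0,0,0,0,0],[0.0007,0,0,0,0,0,0],[0,0,0,0,0,0,0]]' | egrep 'pos|^force'| tr '\n' ' '
python3 look.py 19 592 661 92.5 34
```

```text
eef_pos: [569.7, 94.9, 63.3] force: [-2.1, 0.3, 4.3] [569.7  94.9  63.3] 26.6
placed [592.7  94.9] 35.9 89
stock [662.3  91.9] 35.9 105
```

Medium is seated. Now for the small.

```bash

python3 -m jog '[[-0.003,0,0,0,0,0,0],[-0.012,0,0,0,0,0,0],[0,0,-0.04,0,0,0,0.02],[0,0,-0.045,0,0,0,0.045],[0,0,-0.045,0,0,0,0.045]]' 20 | egrep 'pos|^force|width'| tr '\n' ' '
python3 -m jog '[[0.005,0.03,0,0,0,0,0.045],[0.006,0.045,0,0,0,0,0.045],[0.006,0.045,0,0,0,0,0.045],[0.006,0.045,0,0,0,0,0.045],[0.006,0.045,0,0,0,0,0.045]]' >/dev/null
python3 -m jog '[[0.006,0.045,0,0,0,0,0.045],[0.003,0.028,0,0,0,0,0.045],[0.001,0.010,0,0,0,0,0.045],[0,0,0,0,0,0,0.045],[0,0,0,0,0,0,0.045]]'  |egrep 'pos|width'
python3 - <<'E'
from fit import *
T=pose(); w=eyes.capture("wrist")[:,:,::-1].copy(); np.save("T20.npy",T); cv2.imwrite("pics/w20.png",w); print(T[:3,3])
print(rim(w,T,*proj(T,[594,-198,6]),6,23))
E
```

```text
eef_pos: [554.7, 94.6, 194.7] force: [0.7, 0.3, -0.3] grip_width: 0.505 eef_pos: [599.2, -196.4, 193.1]
grip_width: 0.528
[ 599.16924475 -196.40747617  193.14260546]
(array([ 593.18465943, -195.99821167]), np.float64(24.25553355291682), 94)
```

```bash

python3 -m jog '[[-0.0047,0.0006,0.03,0,0,0,0.045],[0,0,0.04,0,0,0,0.045],[0,0,0.03,0,0,0,0.045],[0,0,0.015,0,0,0,0.045],[0,0,0,0,0,0,0.045]]' | egrep 'pos|^force|width'| tr '\n' ' '
python3 -m jog '[[0,0,0,0,0,0,0.025],[0,0,0,0,0,0,0.005],[0,0,0,0,0,0,0.005],[0,0,0,0,0,0,0.005],[0,0,0,0,0,0,0.005]]' 20 | egrep 'pos|force|width'| tr '\n' ' '
python3 -m jog '[[0,0,0,0,0,0,0.005],[0,0,0,0,0,0,0.005]]' 20 | egrep 'pos|force|width'| tr '\n' ' '
python3 -m jog '[[0,0,-0.005,0,0,0,0.005],[0,0,-0.01,0,0,0,0.005],[0,0,-0.02,0,0,0,0.005],[0,0,-0.04,0,0,0,0.005],[0,0,-0.04,0,0,0,0.005]]' 20 | egrep 'pos|force|width'| tr '\n' ' '
```

```text
eef_pos: [593.9, -197.1, 76.8] force: [0.2, -0.8, 0.2] grip_width: 0.527 eef_pos: [595.3, -198.5, 80.0] force: [-0.2, 2.2, 6.5] grip_width: 0.168 grip_force: 19.8 eef_pos: [595.3, -198.5, 80.0] force: [0.5, 3.0, 6.3] grip_width: 0.168 grip_force: 19.8 eef_pos: [594.1, -198.3, 195.0] force: [-0.1, 0.1, 0.4] grip_width: 0.17 grip_force: 19.6
```

```bash

python3 -m jog '[[0.002,-0.025,-0.02,0,0,0,0.005],[0.002,-0.045,0,0,0,0,0.005],[0.002,-0.045,0,0,0,0,0.005],[0.002,-0.045,0,0,0,0,0.005],[0.002,-0.045,0,0,0,0,0.005]]' >/dev/null
python3 -m jog '[[0.002,-0.045,0,0,0,0,0.005],[0.002,-0.045,0,0,0,0,0.005],[0.001,-0.045,0,0,0,0,0.005],[0.001,-0.045,0,0,0,0,0.005],[0.001,-0.045,0,0,0,0,0.005]]' >/dev/null
python3 -m jog '[[0,-0.045,0,0,0,0,0.005],[0,-0.03,0,0,0,0,0.005],[0,-0.012,0,0,0,0,0.005],[0,0,0,0,0,0,0.005],[0,0,0,0,0,0,0.005]]' | egrep 'pos|rot|width'
python3 look.py 21 603 666 319 23
python3 - <<'E'
from walls import *
T=np.load("T21.npy"); im=cv2.imread("pics/w21.png")
for x in (628,634,638): print(x,lines(im,T,x,319,32))
E
```

```text
eef_pos: [602.5, 317.6, 213.4]
ee_rot: [0.0, 1.0, 0.008, 0.0]
grip_width: 0.172
[602.5 317.6 213.4] 31.4
placed [603. 319.] 30.0 11
stock [667.9 316.6] 27.3 51
628 [(np.float64(306.0), 211), (np.float64(321.0), 208), (np.float64(336.0), 209)]
634 [(np.float64(306.0), 209), (np.float64(321.0), 206), (np.float64(336.0), 206)]
638 [(np.float64(306.0), 209), (np.float64(321.0), 212), (np.float64(336.0), 204)]
```

```bash

python3 -m jog '[[0,-0.003,0.02,0,0,0,0.005],[0,0,0.04,0,0,0,0.005],[0,0,0.04,0,0,0,0.005],[0,0,0.015,0,0,0,0.005],[0,0,0.006,0,0,0,0.005]]' | egrep 'pos|^force'| tr '\n' ' '
python3 -m jog '[[0,0,0.003,0,0,0,0.005],[0,0,0,0,0,0,0.005],[0,0,0,0,0,0,0.005],[0,0,0,0,0,0,0.005]]' | egrep 'pos|^force'| tr '\n' ' '
```

```text
eef_pos: [602.2, 320.7, 91.3] force: [0.4, -0.5, 0.6] eef_pos: [602.6, 322.0, 90.4] force: [0.2, 0.1, 0.0]
```

```bash

python3 -m jog '[[0,0.001,0.003,0,0,0,0.005],[0,0,0.0025,0,0,0,0.005],[0,0,0,0,0,0,0.005],[0,0,0,0,0,0,0.005]]' | egrep 'pos|^force'| tr '\n' ' '
python3 -m jog '[[0,0,0.0007,0,0,0,0.005],[0,0,0,0,0,0,0.005]]' | egrep 'pos|^force'| tr '\n' ' '
python3 -m jog '[[0,0,0.0007,0,0,0,0.005],[0,0,0,0,0,0,0.005]]' | egrep 'pos|^force'| tr '\n' ' '
```

```text
eef_pos: [602.2, 320.9, 83.6] force: [0.4, -0.4, 0.1] eef_pos: [602.3, 321.0, 83.2] force: [0.0, 1.1, 1.3] eef_pos: [602.5, 321.2, 83.1] force: [-0.6, 0.2, 4.4]
```

```bash

python3 -m jog '[[0,0,0,0,0,0,0.025],[0,0,0,0,0,0,0.04],[0,0,0,0,0,0,0.04],[0,0,0,0,0,0,0.04]]' | egrep 'pos|^force|width'| tr '\n' ' '
python3 -m jog '[[0,0,-0.01,0,0,0,0.04],[0,0,-0.02,0,0,0,0.04],[0,0,-0.025,0,0,0,0.04],[-0.03,0,-0.005,0,0,0,0.02],[-0.012,0,0,0,0,0,0]]' | egrep 'pos|^force|width'| tr '\n' ' '
python3 -m jog '[[0,0,0,0,0,0,0],[0,0,0.035,0,0,0,0],[0,0,0.04,0,0,0,0],[0,0,0.018,0,0,0,0],[0,0,0,0,0,0,0]]' | egrep 'pos|^force|width'| tr '\n' ' '
python3 look.py 22 602 667 320 23
```

```text
eef_pos: [602.1, 320.8, 82.0] force: [-0.2, -0.6, 0.8] grip_width: 0.468 eef_pos: [559.3, 320.5, 144.5] force: [-0.3, 0.5, 0.3] grip_width: 0.14 eef_pos: [559.5, 319.5, 46.5] force: [0.2, -0.8, 0.5] grip_width: -0.0 [559.5 319.5  46.5] 34.55
placed [600.6 323. ] 24.6 97
stock [665.9 318.4] 24.9 89
```

```bash

python3 -m jog '[[0.008,-0.002,0,0,0,0,0],[0.006,0,0,0,0,0,0],[0.003,0,0,0,0,0,0],[0.003,0,0,0,0,0,0],[0.003,0,0,0,0,0,0]]' | egrep 'pos|^force'| tr '\n' ' '
python3 -m jog '[[0.003,0,0,0,0,0,0],[0.003,0,0,0,0,0,0],[0.002,0,0,0,0,0,0],[0,0,0,0,0,0,0]]' | egrep 'pos|^force'| tr '\n' ' '
python3 look.py 23 611 666 321 23
```

```text
eef_pos: [583.4, 322.5, 49.7] force: [-0.3, -0.7, 0.2] eef_pos: [591.4, 322.6, 49.2] force: [-0.1, 0.5, -0.8] [591.4 322.6  49.2] 35.5
placed [613.2 323.1] 24.6 98
stock [665.5 318.3] 25.0 92
```

```bash

python3 -m jog '[[0.0015,0,0,0,0,0,0],[0.0015,0,0,0,0,0,0],[0.0015,0,0,0,0,0,0],[0,0,0,0,0,0,0]]' | egrep 'pos|^force'| tr '\n' ' '
python3 look.py 24 617 666 321 23
python3 -m jog '[[0.001,0,0,0,0,0,0],[0.0005,0,0,0,0,0,0],[0,0,0,0,0,0,0]]' | egrep 'pos|^force'| tr '\n' ' '
python3 look.py 25 619 666 321 23
```

```text
eef_pos: [595.8, 322.7, 49.3] force: [0.4, -0.6, 0.3] [595.8 322.7  49.3] 35.95
placed [617.5 323. ] 24.6 88
stock [665.7 318.4] 24.9 67
eef_pos: [597.2, 322.8, 49.3] force: [-0.6, 0.3, 0.5] [597.2 322.8  49.3] 36.3
placed [619.2 323. ] 24.9 72
stock [665.9 318.3] 24.9 72
```

```bash

python3 -m jog '[[0.0007,0,0,0,0,0,0],[0.0005,0,0,0,0,0,0],[0,0,0,0,0,0,0]]' | egrep 'pos|^force'| tr '\n' ' '
python3 look.py 26 619 666 321 23
python3 -m jog '[[0.0006,0,0,0,0,0,0],[0.0004,0,0,0,0,0,0],[0,0,0,0,0,0,0]]' | egrep 'pos|^force'| tr '\n' ' '
python3 look.py 27 620 667 321 23
```

```text
eef_pos: [598.4, 322.8, 49.3] force: [-1.4, -0.1, 0.1] [598.4 322.8  49.3] 36.65
placed [620.1 323.1] 24.8 75
stock [666.9 318.2] 24.9 72
eef_pos: [599.3, 322.9, 49.5] force: [-2.6, -0.0, 2.6] [599.3 322.9  49.5] 37.0
placed [620.8 323.1] 25.0 71
stock [667.1 318.2] 24.9 63
```

```bash

python3 -m jog '[[-0.003,0,0,0,0,0,0],[-0.012,0,0,0,0,0,0],[-0.01,0,-0.04,0,0,0,0],[-0.01,0.03,-0.045,0,0,0,0],[-0.01,0.03,-0.045,0,0,0,0]]' | egrep 'pos|^force|width'| tr '\n' ' '
python3 -m jog '[[-0.01,0.04,-0.03,0,0,0,0],[-0.01,0.02,-0.02,0,0,0,0],[0,0,0,0,0,0,0],[0,0,0,0,0,0,0]]' | egrep 'pos|^force|width'| tr '\n' ' '
python3 look.py 28 557 648 203 45
python3 - <<'E'
from fit import *
T=np.load("T28.npy"); w=cv2.imread("pics/w28.png")
for a,b,R0 in (([557,203],[648,203],45),([593,94],[662,92],34),([620,322],[667,319],23)):
    r=[rim(w,T,*proj(T,[*p,9]),9,R0) for p in (a,b)]; print([(x[0].round(1),round(x[1],1)) for x in r],np.linalg.norm(r[0][0]-r[1][0]).round(1), 2*R0)
s=eyes.capture("scene")[:,:,::-1]
cv2.imwrite("pics/c28.png",np.hstack([cv2.resize(w[0:300,100:540],(440,300)),cv2.resize(s[220:400,250:430],(300,300))]))
E
```

```text
eef_pos: [556.4, 267.1, 172.2] force: [1.2, -0.1, 0.9] grip_width: -0.002 eef_pos: [538.5, 208.0, 220.4] force: [0.1, 0.1, -0.8] grip_width: -0.004 [538.5 208.  220.4] 37.95
placed [556.1 203.9] 46.7 10
stock [648.1 203.2] 46.9 37
[(array([556.1, 203.9]), np.float64(46.7)), (array([648.1, 203.2]), np.float64(46.9))] 92.1 90
[(array([595.1,  93.4]), np.float64(37.3)), (array([662.2,  91.2]), np.float64(36.1))] 67.2 68
[(array([620.4, 325.3]), np.float64(24.5)), (array([668. , 317.7]), np.float64(24.7))] 48.3 46
```

View pics/c28.png

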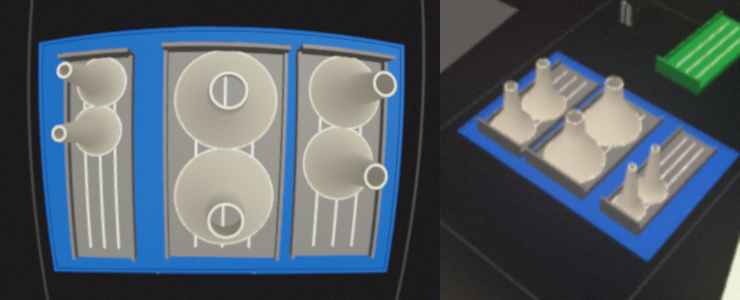

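All six funnels stand upright, and the pairs touch rim to rim at (98,105), (224,150) and (340,126) in the crop. The robot is clear of everything, so I'm handing in.

```bash
python3 -c "
from rig import finish_job
print(finish_job())"
```

```text
the job is handed in; nothing more can be done
None
```

The job is handed in at about 38 s: each funnel stands mouth down in its own channel with its rim against the stock funnel, though the large funnel's first slide, still in the grip, dug its rim in and pressed with up to 36 N before I levelled and re-seated it.

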